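Stop the press and point out the ring left in the mould

ROBOT

A 6-joint arm with a two-finger parallel gripper is mounted at the origin on the work surface. World frame = base frame: x ahead of the robot, y to its left, z up, the work surface at z = 0. Lengths are in m, angles in rad, forces in N, time in s.
With the tool pointing down it reaches from about 0.325 to 0.875 m from the base axis. Payload 4.4 kg.
Tool frame: the origin (TCP) lies at the centre of the arm's flange, where the gripper is bolted on; the fingertips stand 173 mm ahead of it and the grasp point (between the pads) lies 155 mm ahead of it; z points along the fingers, y is the direction in which the jaws open and shut (so a half turn about z gives the same grasp; the last joint's range is limited). The gripper opens to 85 mm and grips with 20 to 120 N. Pads are 22 mm wide; open, the fingers measure 114 mm over their backs; the gripper's body (76 mm by 85 mm) begins 54 mm behind the grasp point. The pads swing forward as they close: fully open they stand 13 mm farther back than shut.
Start: joints at [-1.373, 0.207, 1.542, -0, 1.393, -0.15], TCP at [0.196, -0.541, 0.405] pointing down, gripper open.
Joint ranges: [-2.73, 2.73], [-0.86, 2.22], [0.23, 2.46], [-1.11, 4.25], [0.08, 2.63], [-2.82, 2.82]. Speed limits (rad/s): [2.79, 2.79, 3.14, 3.14, 3.14, 3.14].

INTERFACE

Orientations are given as a unit quaternion [w, x, y, z].
In Python, from rig import env, imaging, workorder gives the robot as it stands.
- The arm moves only by the shell command python3 -m crank 'ROWS' [OPENING] [FORCE]. ROWS is text: rows parted by semicolons, each of 6 numbers parted by spaces: the shift along the tool's x, y, z in cm, then the turn, a rotation vector about the tool's x, y, z in rad. In form: dx dy dz rx ry rz; .... A call has 1 to 8 rows; each row is the pose to reach, as a shift and turn from the pose commanded when the call began, along the tool's axes at that moment; what a row does not reach only later rows make up. A row lasts 1/8 s, in which the tool goes at most 62.5 mm and 10.7 degrees, less where a joint would pass 70% of its speed; a pose out of reach is approached as far as the arm can. A call with a gripper value outside its range is refused whole. OPENING is the finger opening in cm, from 0 to 8.54, set as the call begins (- or left out, the last holds). The fingers move at their own pace and stop on an object; FORCE is the grip in N (left out, the last holds). Time passes only in rows, so rows that repeat a pose let the fingers close. It gives the time, the measured TCP pose, the force and the opening at its end, in the units of the state.
- env.read_state(): the state, without advancing time (a new reading comes with each control period).
- imaging.camera(name): name is "scene" or "top" or "wrist"; returns a dict with "color" (480x640x3 uint8, red, green, blue), "mtx" (3x3 intrinsics, pixels), "k1" (the pictures are not rectified: a ray, as slopes to the right and down, at radius r is drawn at 1 + k1 r^2 times it, then the intrinsics apply), "position" and "rotation" of the camera in the world; the wrist camera has in their place "hand_eye" (4x4, takes a point from camera to tool coordinates, whose origin is the TCP and whose axes are the flange's). Camera axes: x right, y up, looking along -z (the intrinsics and any distortion apply to the point x, -y, -z); pixel columns grow to the right and rows downward; lengths in m; the calibration is good to about 2 mm. A picture is of the moment at which its call begins: read the wrist's pose just before it. There is no depth.
- workorder.hand_in(): hands the job in, once; it reports no verdict.
The state is a dict: "time": time; "joint_pos": joint angles; "dq": joint speeds; "tau": joint torques, N m; "ee_pos": TCP position; "ee_rot": TCP orientation; "force": force on the tool from outside, world axes, zero at the start; "wrist_torque": the same for the moment, N m; "opening": opening from 0.0 (shut) to 1.0 (fully open).
Only numpy, scipy, OpenCV 4.12 (cv2) and the standard library are available. Lean on these libraries where they do the work, as an engineer would, in place of code of your own. Each camera call takes 0.05 s, during which the arm holds its last target.

TASK

A moulded ring has been left behind in one cavity of the mould. Press the mushroom stop button on the push-button box right down so that the press cannot close, then show the operator what was missed: point at the ring in the mould by holding the fingertips still a couple of centimetres above its middle for two seconds, then point in the same way at the bare post on the ring rack where it belongs, and finish with the arm still pointing at that post. Touch nothing but the stop button, and leave all rings and the other two buttons as they are.

Things in the scene. Friction and masses are not known exactly. Their poses are not given: they have to be found in the camera images.
- stop_top (a point): middle of the top of the mushroom stop button, 87 mm above the bench when out: a black mushroom head 39 mm across with a nearly flat top, the widest of the three buttons of the push-button box; z up
- stop_button (a joint): travel of the mushroom stop button in m: 0 = out, 0.006 = fully down; it goes straight down, springs back, and takes about 1.5 N to start and 5 N to reach the bottom
- left_ring_top (a point): middle of the top of the stiff pale ring left in the mould (47 mm across (53 over its lobes), 12 mm high, hole 34 mm): loose in one of the cavities, its top 57 mm above the bench and 2 mm above the mould's face; z up
- free_post_top (a point): middle of the top of the bare post, the only one of the rack's six posts without a ring: a fixed aluminium stub 27 mm thick, its top 42 mm above the bench; z up
- mould: lower mould half, fixed: a brown steel block 270 mm square on a 290 mm board, face 55 mm above the bench, a 22 mm leader pin on each corner; 3 x 3 round dark cavities 56 mm wide at 66 mm pitch, eight of them empty (origin: middle of its underside). A scrap ring in a steel dish at the back of the bench is not in the mould and not meant
- rack: ring rack, fixed: a dark plate 215 x 150 x 12 mm with 3 x 2 upright posts at 66 mm pitch, five of them with a ring round them (origin: middle of its underside)
- station: push-button box, fixed: grey, 190 x 75 mm, 62 mm high, lying on the bench; three buttons in a row along its x: mushroom stop at x = -55 mm, plain jog at +12, collared start at +62 (origin: middle of its underside). Box and rack stand side by side, either one nearer the mould; a jar 75 mm high and a can 190 mm high stand further from the robot than them
- jog_button (a joint): travel of the plain 22 mm button next to the mushroom, 0 = out, 0.006 = down: leave alone
- start_button (a joint): travel of the 22 mm start button inside a steel guard collar at the far end of the box, 0 = out, 0.006 = down: leave alone
- ring0: a ring of the same kind round a post of the rack, top 24 mm above the bench: leave alone (origin: middle of its underside)
- ring1: a ring of the same kind round a post of the rack, top 24 mm above the bench: leave alone (origin: middle of its underside)
- ring2: a ring of the same kind round a post of the rack, top 24 mm above the bench: leave alone (origin: middle of its underside)
- ring3: a ring of the same kind round a post of the rack, top 24 mm above the bench: leave alone (origin: middle of its underside)
- ring4: a ring of the same kind round a post of the rack, top 24 mm above the bench: leave alone (origin: middle of its underside)
Not all that is in view belongs to the job. Leave any brown look-alike of the station alone. What is shaped like the part that bears left_ring_top but red is not meant.

How it is judged:
On the way, in this order (a step that is already met when the one before it is completed fails the run):
1. the mushroom stop button is pressed down (value of joint stop_button above 0.0045 m), for 0.1 s.
2. the fingertips point at the ring left in the mould and dwell there (horizontal distance between the grasp point and left_ring_top below 0.02 m and z of the grasp point in the frame of left_ring_top between 0.02 and 0.07 m), for 1.5 s.
3. the fingertips point at the bare post of the rack and dwell there (horizontal distance between the grasp point and free_post_top below 0.02 m and z of the grasp point in the frame of free_post_top between 0.02 and 0.07 m), for 1.5 s.
At the end, for the whole second after the job is handed in: The grasp point between the fingertips stays within 20 mm sideways of the middle of the bare post and 20 to 70 mm above its top; the stop button has sprung back out; the ring left in the mould lies within 4 mm of where it was (all of step 3 and distance of left_ring_top from where it was at the start of the episode below 0.004 m and value of joint stop_button below 0.0015 m); the robot touches nothing.
It fails at once if the robot touches something other than the stop button (contact force between any of the fingers, the arm and anything else above 0.5 N and distance between the grasp point and stop_top above 0.07 m).
It fails at once if the ring left in the mould is touched, shifted or lifted (distance of left_ring_top from where it was at the start of the episode above 0.004 m).
It fails at once if the jog or start button is pressed (value of joint any of jog_button, start_button above 0.0015 m).
It fails at once if a ring of the rack is moved (distance of any of ring0, ring1, ring2, ring3, ring4 from where it was at the start of the episode above 0.006 m).
It also fails if it takes over 51 s, if anything falls off the work surface, if the arm or the gripper's body presses on something with over 40 N, if the wrist force passes 120 N, or if a joint passes its speed limit or range.

## Working session

There is one attempt and no reset: what is moved stays moved. The work goes in short steps, Python scripts to look and compute and a shell command to move; the robot and the scene stay as the last step left them, time stands still between calls to the robot, and variables do not carry over. Pictures are saved under pics/ and viewed, and the job is handed in when it is done.

```bash
ls; mkdir -p pics
python3 - <<'E'
from rig import env, imaging
import cv2
s=env.read_state(); print({k:s[k] for k in('time','ee_pos','ee_rot','force','opening')})
for n in('scene','top'):
    c=imaging.camera(n); print(n,c['mtx'],c['k1'],c['position'],c['rotation'])
    cv2.imwrite(f'pics/{n}0.png',c['color'][:,:,::-1])
E
```

```text
pics
{'time': 0.0, 'ee_pos': array([ 0.19591797, -0.54020179,  0.40351681]), 'ee_rot': array([-1.14527878e-03,  9.84911727e-01,  1.73053686e-01, -3.04260537e-05]), 'force': array([-1.32168799, -0.1093157 , -0.36156798]), 'opening': 0.9964411985737874}
scene [[461.38303636   0.         327.11244467]
 [  0.         461.38303636 234.25759833]
 [  0.           0.           1.        ]] 0.030398871430857836 [ 0.8115311  -0.46154485  0.94677417] [0.90948057 0.23550924 0.08883899 0.3308899 ]
top [[496.12925147   0.         320.46386368]
 [  0.         496.12925147 237.07515287]
 [  0.           0.           1.        ]] -0.02392025505596606 [ 0.37677184 -0.08860181  1.26486552] [-0.69744225 -0.026973    0.03172718  0.71543005]
```

View pics/scene0.png

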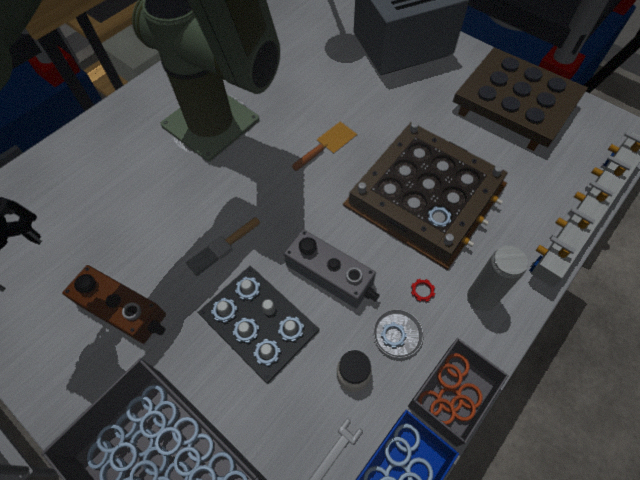

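View pics/top0.png

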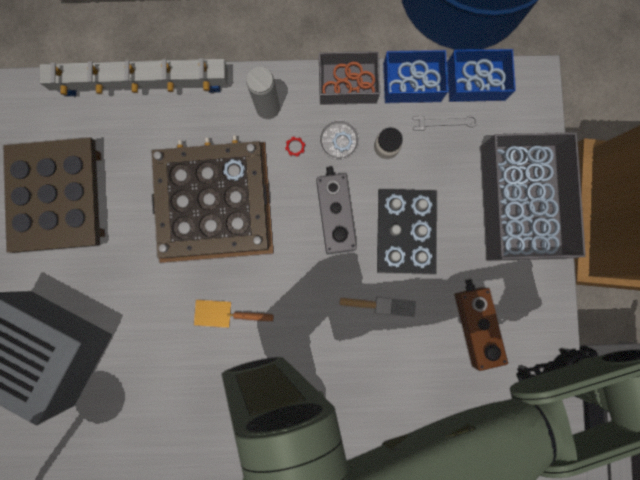

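The top view shows:
- **Ring:** candidates are the mould cavity (234,170), the dish (340,140, scrap) and a red one (295,146). The mould one fits.
- **Box:** grey (336,210), or brown look-alike (482,325). Grey is the station, with its mushroom at about (340,234).
- **Bare post:** the rack's is at about (396,230).

I'll confirm these in enlarged crops.

```bash
cat > h.py <<'E'
import numpy as np, cv2
from scipy.spatial.transform import Rotation as R
from rig import env, imaging
def Rq(q): return R.from_quat([q[1],q[2],q[3],q[0]]).as_matrix()
def pose(c,s=None):
    if 'hand_eye' in c:
        T=np.eye(4);T[:3,:3]=Rq(s['ee_rot']);T[:3,3]=s['ee_pos'];T=T@c['hand_eye'];return T[:3,3],T[:3,:3]
    r=np.array(c['rotation']); return np.array(c['position']),(Rq(r) if r.size==4 else r)
def px2w(c,uv,z,s=None):
    p,M=pose(c,s);k=c['mtx']
    d=np.array([(uv[0]-k[0,2])/k[0,0],(uv[1]-k[1,2])/k[1,1]]);x=d.copy()
    for _ in range(20): x=d/(1+c['k1']*(x@x))
    v=M@np.array([x[0],-x[1],-1]); return p+v*(z-p[2])/v[2]
def w2px(c,P,s=None):
    p,M=pose(c,s);q=M.T@(np.array(P)-p);x=np.array([q[0],-q[1]])/-q[2];x=x*(1+c['k1']*(x@x));k=c['mtx']
    return np.array([k[0,0]*x[0]+k[0,2],k[1,1]*x[1]+k[1,2]])
def crop(img,u,v,w,h,f,name):
    a=img[v:v+h,u:u+w,::-1]; a=cv2.resize(a,None,fx=f,fy=f,interpolation=cv2.INTER_CUBIC)
    cv2.imwrite(name,np.clip(a.astype(float)*1.5,0,255).astype(np.uint8))
E
python3 - <<'E'
from h import *
c=imaging.camera('top');crop(c['color'],145,120,300,160,2.6,'pics/t1.png')
c=imaging.camera('scene');crop(c['color'],190,120,330,260,2.4,'pics/s1.png')
E
```

```text
(no output)
```

View pics/t1.png

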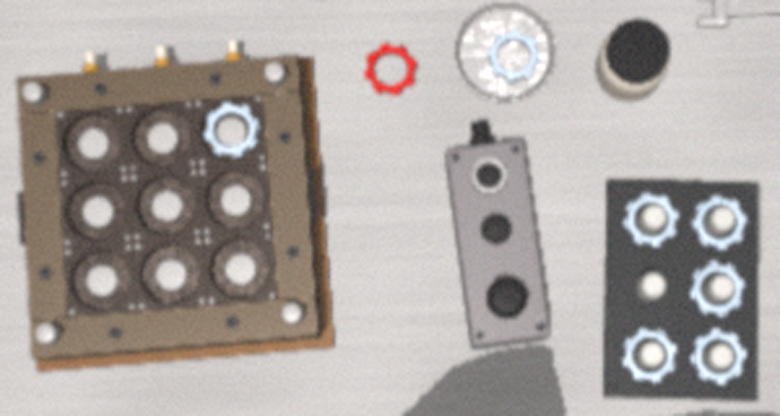

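View pics/s1.png

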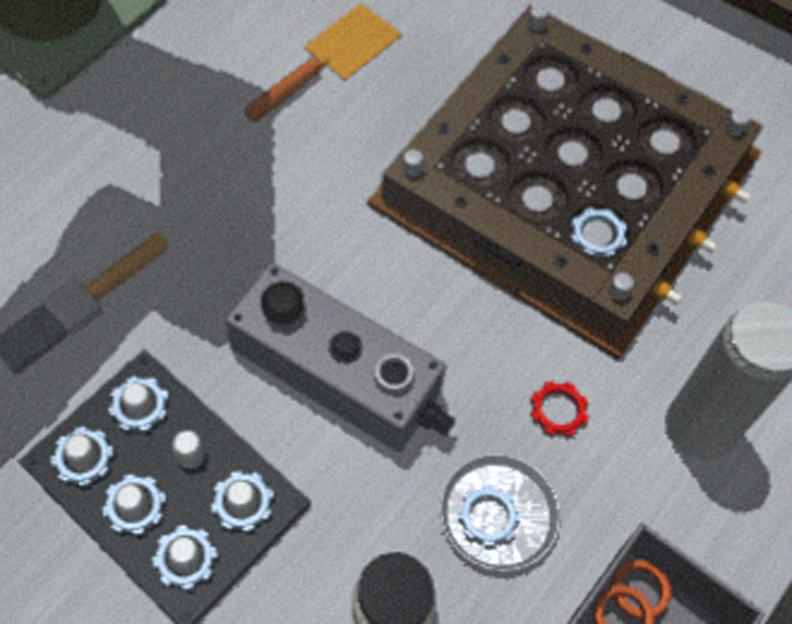

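Crops confirm it. The pale lobed ring is in the mould's corner cavity: top (234,170), scene (440,217). The mushroom is the widest button on the grey box: top (340,234), scene (308,245). The bare post is at top (396,230), scene (268,303).

Run:
```python
from h import *
t=imaging.camera('top');s=imaging.camera('scene')
for n,a,b,z in(('stop',(340,234.2),(307.9,244.3),.087),('ring',(233.8,170),(439.6,216.7),.057),('post',(395.8,230),(267.9,303.0),.042),('jog',(336,208),(334,264.5),.075),('pinBack',(145+33/2.6,120+92/2.6),(497,173),.085)):
    print(n,px2w(t,a,z).round(4),px2w(s,b,z).round(4))
a=px2w(t,(340,234.2),.087)
st=env.read_state();M=Rq(st['ee_rot']);print(M.round(3),st['ee_pos'])
```

```text
stop [ 0.4804 -0.1445  0.087 ] [ 0.4835 -0.1422  0.087 ]
ring [0.6489 0.1118 0.057 ] [0.6531 0.1118 0.057 ]
post [ 0.4913 -0.2854  0.042 ] [ 0.4935 -0.2822  0.042 ]
jog [ 0.5453 -0.1373  0.075 ] [ 0.5522 -0.1387  0.075 ]
pinBack [0.6834 0.2914 0.085 ] [0.6936 0.276  0.085 ]
[[ 0.94   0.341 -0.   ]
 [ 0.341 -0.94   0.001]
 [ 0.    -0.001 -1.   ]] [ 0.19595592 -0.54045733  0.40426542]
```

```bash
cat >> h.py <<'E'
def delta(P):
    s=env.read_state();print('t',s['time'],'pos',s['ee_pos'].round(4),'rows cm:',(100*Rq(s['ee_rot']).T@(np.array(P)-s['ee_pos'])).round(2),'F',s['force'].round(2),'op',s['opening'])
E
python3 -c "
from h import *
delta((.482,-.1435,.36))"
```

```text
t 0.3 pos [ 0.196  -0.5405  0.4043] rows cm: [ 40.42 -27.56   4.45] F [ 0.11 -0.7   0.67] op 1.0015622083340485
```

```bash
python3 -m crank '4 -2.7 0 0 0 0; 9 -6.1 0 0 0 0; 14 -9.5 0 0 0 0; 19 -13 1 0 0 0; 24 -16.4 2 0 0 0; 29 -19.8 3 0 0 0; 34 -23.2 4 0 0 0; 38 -26 4.5 0 0 0' 0 20; python3 -m crank '1.2 -0.8 0 0 0 0; 2.4 -1.6 0 0 0 0; 2.4 -1.6 0 0 0 0; 2.4 -1.6 0 0 0 0'
python3 - <<'E'
from h import *
delta((.482,-.1435,.36))
s=env.read_state();c=imaging.camera('wrist');crop(c['color'],0,0,640,480,1,'pics/w1.png')
for P in((.482,-.1435,.087),(.651,.112,.057),(.4925,-.284,.042)):print(w2px(c,P,s))
E
```

```text
time: 1.3
ee_pos: [0.4654, -0.1645, 0.3592]
ee_rot: [-0.0, 0.985, 0.174, -0.0]
force: [1.0, -0.0, 0.2]
opening: -0.003
time: 1.8
ee_pos: [0.4814, -0.1444, 0.3598]
ee_rot: [0.0, 0.985, 0.172, -0.0]
force: [0.7, 0.8, 0.2]
opening: 0.005
t 1.8 pos [ 0.4814 -0.1444  0.3598] rows cm: [ 0.09 -0.06 -0.02] F [0.67 0.79 0.17] op 0.004553682624952391
[317.19561413 235.27657825]
[  60.92323287 -107.63841732]
[467.37730178 261.47355683]
```

View pics/w1.png

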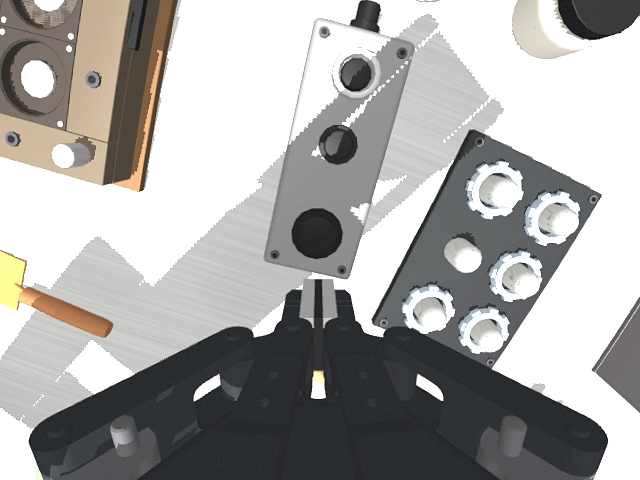

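Wrist view: the mushroom is at (317,233), where (317,235) was predicted, and the bare post top at about (467,257) against (467,261). The estimates hold to within 1–3 mm, so I'll press.

```bash
python3 -m crank '0.1 -0.1 3 0 0 0; 0.1 -0.1 6 0 0 0; 0.1 -0.1 8 0 0 0; 0.1 -0.1 8 0 0 0'; python3 -m crank '0 0 0.6 0 0 0; 0 0 1.2 0 0 0; 0 0 1.6 0 0 0; 0 0 1.6 0 0 0'; python3 -c "
from h import *
delta((.482,-.1435,.254))
c=imaging.camera('wrist');crop(c['color'],0,0,640,480,1,'pics/w2.png')"
```

```text
time: 2.35
ee_pos: [0.4811, -0.1425, 0.278]
ee_rot: [-0.001, 0.985, 0.172, -0.002]
force: [0.0, 0.4, 0.1]
opening: -0.001
time: 2.85
ee_pos: [0.4822, -0.1421, 0.2635]
ee_rot: [-0.0, 0.985, 0.173, -0.0]
force: [0.1, -0.6, 0.7]
opening: 0.001
t 2.85 pos [ 0.4822 -0.1421  0.2635] rows cm: [-0.07  0.13  0.95] F [ 0.11 -0.61  0.74] op 0.0006207977446782497
```

View pics/w2.png

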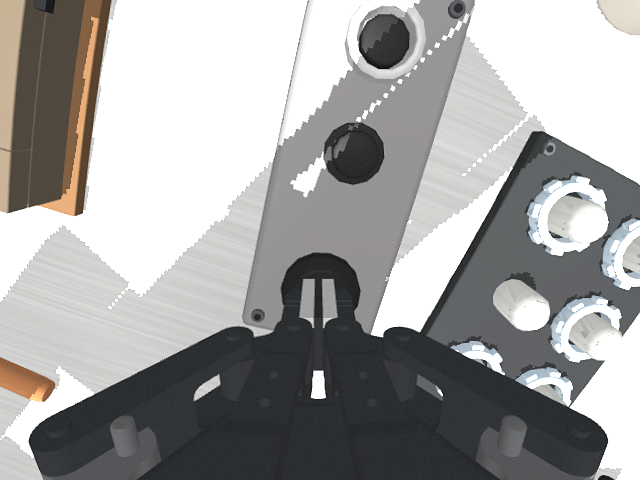

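The tips are over the mushroom's middle (320,290). I'll press in small steps and watch the force.

```bash
python3 -m crank '0 0.1 0.4 0 0 0; 0 0.1 0.7 0 0 0; 0 0.1 0.9 0 0 0; 0 0.1 1.0 0 0 0; 0 0.1 1.0 0 0 0'; python3 -m crank '0 0 0.2 0 0 0; 0 0 0.2 0 0 0; 0 0 0.2 0 0 0';python3 -m crank '0 0 0.2 0 0 0; 0 0 0.2 0 0 0; 0 0 0.2 0 0 0'
```

```text
time: 3.52
ee_pos: [0.483, -0.1432, 0.2542]
ee_rot: [0.0, 0.985, 0.173, 0.001]
force: [0.2, -0.5, 3.8]
opening: 0.0
time: 3.9
ee_pos: [0.4831, -0.1432, 0.2538]
ee_rot: [0.0, 0.985, 0.173, 0.0]
force: [-4.0, 2.7, 15.4]
opening: -0.0
time: 4.28
ee_pos: [0.4833, -0.1432, 0.2536]
ee_rot: [0.0, 0.985, 0.173, 0.0]
force: [-9.1, 3.7, 26.2]
opening: -0.003
```

It's at the bottom: 26 N against the 5 N needed, with the tips at about 0.081, the fully-down height. I'll retract and look.

```bash
python3 -m crank '0 0 -1 0 0 0; 0 0 -4 0 0 0; 0 0 -8 0 0 0; 0 0 -10 0 0 0; 0 0 -10 0 0 0'
python3 - <<'E'
from h import *
delta((.651,.112,.33))
s=imaging.camera('scene');crop(s['color'],190,120,330,260,2.4,'pics/s2.png')
E
```

```text
time: 4.9
ee_pos: [0.483, -0.1433, 0.3509]
ee_rot: [0.001, 0.985, 0.173, 0.001]
force: [0.6, -0.1, -0.2]
opening: 0.0
t 4.9 pos [ 0.483  -0.1433  0.3509] rows cm: [ 24.49 -18.28   2.09] F [ 0.62 -0.06 -0.23] op 0.00024797553750956485
```

View pics/s2.png

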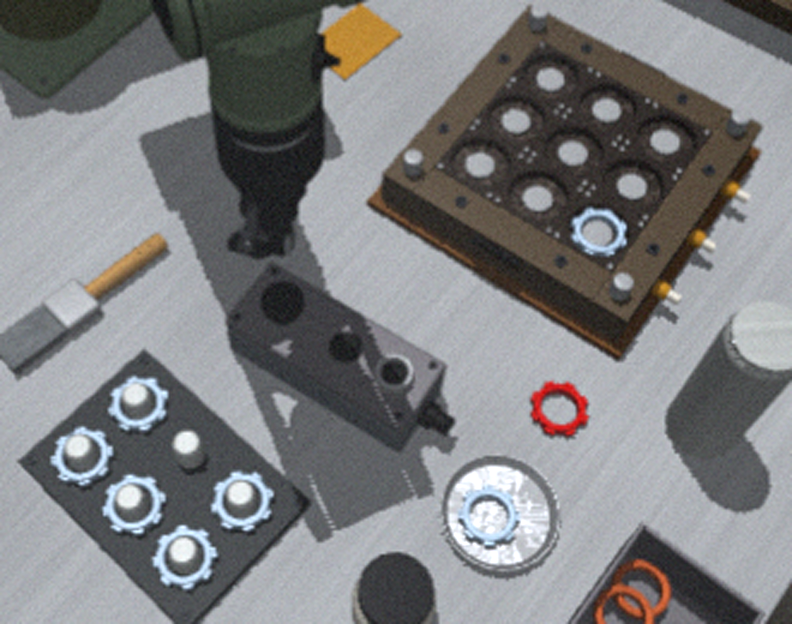

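Everything is unchanged in view. Next I go above the ring and check with the wrist camera before descending.

```bash
python3 -m crank '4 -3 0 0 0 0; 8 -6 0 0 0 0; 12.5 -9.3 0 0 0 0; 17 -12.7 0 0 0 0; 21 -15.7 0 0 0 0; 24.5 -18.3 1 0 0 0; 24.5 -18.3 2 0 0 0; 24.5 -18.3 2 0 0 0'
python3 - <<'E'
from h import *
delta((.651,.112,.257))
s=env.read_state();c=imaging.camera('wrist');crop(c['color'],0,0,640,480,1,'pics/w3.png')
print(w2px(c,(.651,.112,.057),s))
E
```

```text
time: 5.95
ee_pos: [0.6493, 0.1122, 0.3259]
ee_rot: [-0.0, 0.985, 0.173, -0.004]
force: [-0.1, -0.5, 0.0]
opening: -0.003
t 5.95 pos [0.6493 0.1122 0.3259] rows cm: [0.2  0.09 6.89] F [-0.14 -0.55  0.01] op -0.0031933798594919226
[319.90884405 233.60615719]
```

View pics/w3.png

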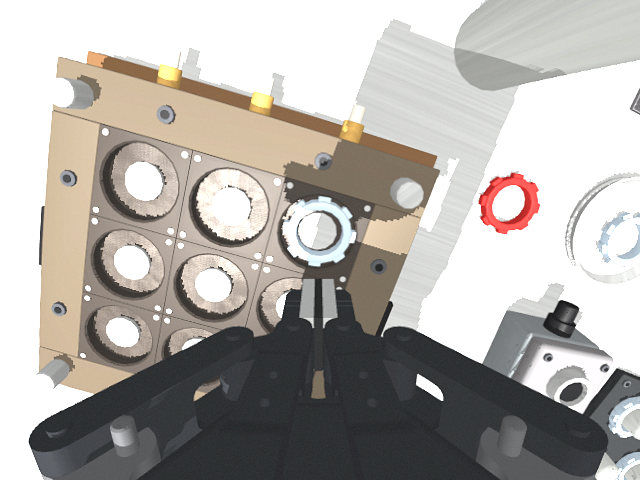

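The ring centre is at (317,231), where (320,234) was predicted, about 1.5 mm off. Now I descend to 45 mm above it and hold.

```bash
python3 -m crank '0 0 1.5 0 0 0; 0.1 0 3 0 0 0; 0.1 0 4.5 0 0 0; 0.1 0 6 0 0 0; 0.1 0 6.6 0 0 0; 0.1 0 6.9 0 0 0; 0.1 0 6.9 0 0 0; 0.1 0 6.9 0 0 0'; python3 -c "
from h import *
delta((.6505,.1125,.257))"; for i in 1 ; do :; done
python3 -m crank '0 0 0 0 0 0; 0 0 0 0 0 0; 0 0 0 0 0 0; 0 0 0 0 0 0; 0 0 0 0 0 0; 0 0 0 0 0 0; 0 0 0 0 0 0; 0 0 0 0 0 0'
python3 -m crank '0 0 0 0 0 0; 0 0 0 0 0 0; 0 0 0 0 0 0; 0 0 0 0 0 0; 0 0 0 0 0 0; 0 0 0 0 0 0; 0 0 0 0 0 0; 0 0 0 0 0 0'
python3 - <<'E'
from h import *
delta((.4925,-.284,.33))
c=imaging.camera('wrist');crop(c['color'],0,0,640,480,1,'pics/w4.png')
E
```

```text
time: 7.0
ee_pos: [0.6519, 0.1129, 0.2615]
ee_rot: [0.0, 0.985, 0.173, 0.001]
force: [-0.6, 0.1, 0.4]
opening: 0.003
t 7.0 pos [0.6519 0.1129 0.2615] rows cm: [-0.14 -0.01  0.45] F [-0.61  0.15  0.37] op 0.003343768487826563
time: 8.0
ee_pos: [0.6515, 0.1128, 0.2607]
ee_rot: [0.0, 0.985, 0.173, -0.0]
force: [1.1, 0.6, 0.2]
opening: -0.003
time: 9.0
ee_pos: [0.6515, 0.1128, 0.2607]
ee_rot: [0.0, 0.985, 0.173, -0.0]
force: [0.5, -0.7, -0.8]
opening: 0.002
t 9.0 pos [0.6515 0.1128 0.2607] rows cm: [-28.48  31.88  -6.93] F [ 0.54 -0.73 -0.79] op 0.0022851967552163827
```

View pics/w4.png

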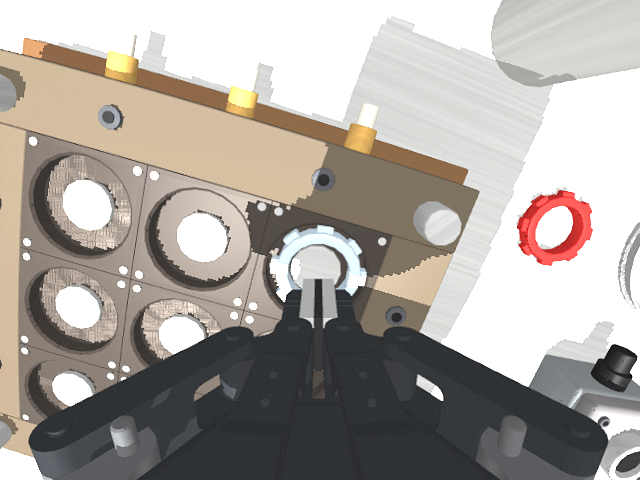

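I held steady for over 2 s, centred, 49 mm above the ring. Now the bare post: lift, cross, look.

```bash
python3 -m crank '0 0 -3 0 0 0; 0 0 -7 0 0 0; -3 3.4 -9 0 0 0; -7 7.8 -9 0 0 0; -11 12.3 -9 0 0 0; -15 16.8 -9 0 0 0; -19 21.3 -9 0 0 0; -23 25.7 -9 0 0 0'; python3 -m crank '-2.5 2.8 0 0 0 0; -5.5 6.1 0 0 0 0; -5.5 6.1 1 0 0 0; -5.5 6.1 2 0 0 0; -5.5 6.1 2 0 0 0'
python3 - <<'E'
from h import *
delta((.4925,-.284,.242))
s=env.read_state();c=imaging.camera('wrist');crop(c['color'],0,0,640,480,1,'pics/w5.png')
print(w2px(c,(.4925,-.284,.042),s))
E
```

```text
time: 10.05
ee_pos: [0.522, -0.2088, 0.351]
ee_rot: [0.0, 0.985, 0.173, 0.0]
force: [0.9, -1.1, -0.1]
opening: 0.003
time: 10.68
ee_pos: [0.4919, -0.2818, 0.3289]
ee_rot: [-0.001, 0.985, 0.174, -0.001]
force: [-0.3, 0.5, -0.7]
opening: -0.004
t 10.675 pos [ 0.4919 -0.2818  0.3289] rows cm: [-0.    0.26  8.69] F [-0.33  0.53 -0.69] op -0.004097784229516632
[322.40523257 230.94099641]
```

View pics/w5.png

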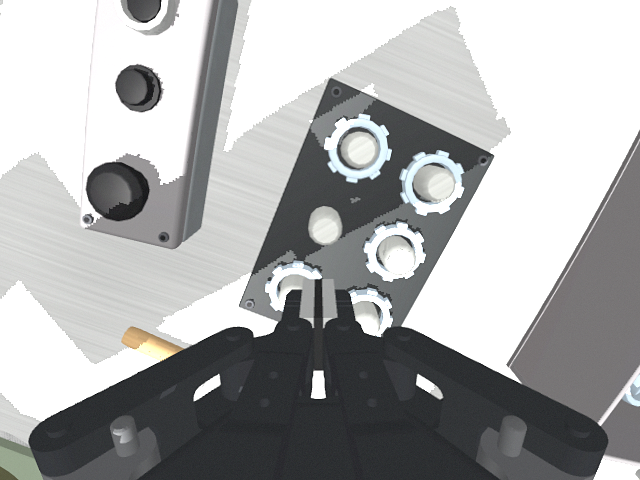

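The bare post top is at about (325,228), where (322,231) was predicted, so within 2–3 mm. I'll go down to about 45 mm above it and hold.

```bash
python3 -m crank '0 0.3 2 0 0 0; 0.1 0.3 4 0 0 0; 0.1 0.3 6 0 0 0; 0.1 0.3 7.5 0 0 0; 0.1 0.3 8.3 0 0 0; 0.1 0.3 8.5 0 0 0; 0.1 0.3 8.5 0 0 0; 0.1 0.3 8.5 0 0 0' 
python3 -m crank '0 0 0 0 0 0; 0 0 0 0 0 0; 0 0 0 0 0 0; 0 0 0 0 0 0; 0 0 0 0 0 0; 0 0 0 0 0 0; 0 0 0 0 0 0; 0 0 0 0 0 0'
python3 -m crank '0 0 0 0 0 0; 0 0 0 0 0 0; 0 0 0 0 0 0; 0 0 0 0 0 0; 0 0 0 0 0 0; 0 0 0 0 0 0; 0 0 0 0 0 0; 0 0 0 0 0 0'
python3 - <<'E'
from h import *
delta((.4925,-.284,.242))
c=imaging.camera('wrist');a=cv2.resize(c['color'],(400,300))
t=imaging.camera('scene');b=cv2.resize(t['color'][100:400,180:580],(400,300))
crop(np.hstack([a,b]),0,0,800,300,1,'pics/w6.png')
E
```

```text
time: 11.72
ee_pos: [0.4943, -0.286, 0.2465]
ee_rot: [0.001, 0.985, 0.173, 0.001]
force: [0.7, 0.3, 1.1]
opening: -0.003
time: 12.72
ee_pos: [0.494, -0.2857, 0.2457]
ee_rot: [0.0, 0.985, 0.173, -0.0]
force: [0.4, -0.4, 0.4]
opening: 0.002
time: 13.72
ee_pos: [0.494, -0.2858, 0.2457]
ee_rot: [0.0, 0.985, 0.173, -0.0]
force: [0.1, -1.1, -0.4]
opening: -0.001
t 13.725 pos [ 0.494  -0.2858  0.2457] rows cm: [-0.08 -0.22  0.37] F [ 0.06 -1.06 -0.36] op -0.0010421237713802327
```

View pics/w6.png

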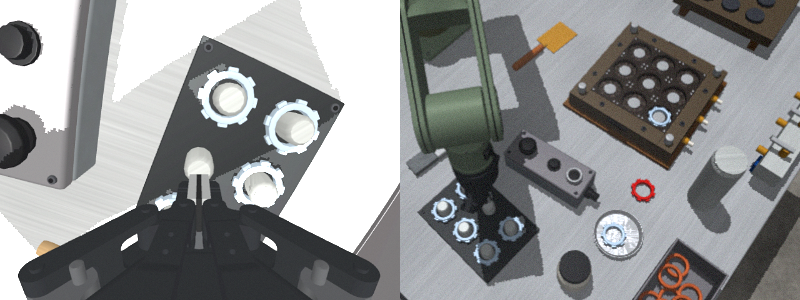

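The tips stand just above the bare post (wrist half: post at (199,162), tips at (200,178)). The rings and box are unchanged, and there is no contact force.

```bash
python3 -c "
from rig import workorder
print(workorder.hand_in())"
```

```text
the job is handed in; nothing more can be done
None
```

I pressed the stop button to its end stop, pointed at the ring in the mould, then at the bare post, and handed in the job with the arm still over that post. It took about 14 s of the 51 s allowed. The hand-in gives no verdict.

- **Stop button:** it took 26 N at the bottom, more than the 5 N needed, with the tips at about 81 mm, the fully-down height. After I lifted off, the button looked back out and the wrist force read about zero.
- **Ring in the mould:** I held still for over 2 s, about 49 mm above it and within 2–3 mm of its middle.
- **Bare post:** I held still for 2 s, again about 49 mm above it and within about 3 mm of its middle.
- **Last checks:** the final pictures showed the rings I could see and the other two buttons unmoved; the gripper hid part of the rack. Wrist force was within its noise of about 1 N.
- **Disagreements:** the top and scene cameras differed by about 4 mm on the three target points. I used the average, and the wrist camera agreed with it to about 1–3 mm. The rough checks on the jog button and a leader pin differed more (7 mm and 18 mm), probably because I guessed their heights; I didn't use them.

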